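# Level the microscope mounting plate

## Task

Stand the spirit level on the plate of the levelling unit, lengthwise inside the white outline, and let go of it. Turn the orange foot knob until the bubble stands in the middle, between the two black marks, when the level is pressed down so that the sprung plate sits fully home on its foot. Finish while holding: fingers still pressing firmly but gently on top of the level, plate home and bubble centred; leave the other things on the desk where they are.

Things in the scene. Friction and masses are not known exactly. Their poses are not given: they have to be found in the camera images.
- level: Spirit level: aluminium bar 30 (own x) x 120 (own y, its length) x 36 mm high, 0.25 kg, starts lying flat on the desk. Origin at the centre of its underside, z up. On its top, in the middle, a yellow-green vial 56 mm long with a white bubble 14 mm long and two black marks 9.5 mm either side of the middle. On top near either end a black rubber press pad, 26 x 26 mm, centred 45 mm from the middle, top 40 mm above the underside: press there. Either way round is fine.
- bubble (a joint): Position of the bubble along the level's own y from the middle of the vial, in m (0 = centred, limits -0.020 and 0.020). It floats to the higher end, 5.2 mm per degree (0.3 m per rad) of tilt of the level, and takes about 1 s to settle.
- plate: Black hinged plate of the levelling unit, 116 mm (own x) x 210 mm (own y), 10 mm thick. Origin on its hinge axis, 42 mm above the desk, half-way along the hinge and through the plate's thickness; the plate runs from 10 mm to 220 mm from the hinge towards own -y (at its far end a steel tongue goes on to the foot). The hinge is level, along own x. The foot is beyond the -y end.
- spot (a point): Middle of the white outline (50 x 150 mm, long side along own y) on the plate's upper face, 110 mm from the hinge; axes are those of the plate, z is normal to its face; about 47 mm above the desk when the plate is level. The level belongs here, its length along own y (either way round).
- seat (a joint): How far the plate stands lifted off its foot by its springs, in rad: 0.04 when nobody presses (also with the level on it), 0 when it is pressed fully home. About 4 N on the level's pad next to the foot, or about 8 N on its other pad, brings it home (that pad comes down about 6 mm, then it is rigid). While lifted, the foot end is 2.3 degrees higher than when home, so the bubble tells the truth only when the plate is home.
- foot (a joint): Turn of the levelling foot's knob in rad, positive clockwise seen from above, stays where it is left (friction 0.15 N m, plus a little from the plate). Range -1.5 to 3.2. Turning clockwise raises the foot end of the plate by 1.8 degrees (0.0314 rad) per rad. At the start the foot is always too low: it wants about 0.6 to 1.9 rad clockwise, a different amount each time; the knob angle at which the plate is level also differs each time.
- foot_grip (a point): Grip point on the knob's vertical axis, 93 mm above the desk. The knob is an orange bar 50 mm long (point's own x) x 14 mm thick (own y) x 40 mm high, from 67 to 107 mm above the desk, on an orange disc of 50 mm diameter that lies below it (62 to 69 mm). It turns with the knob but does not go up or down. Base of the levelling unit: 160 x 350 x 12 mm slab.
- oil: Small amber bottle with white cap, 42 mm diameter, 72 mm high; origin under its centre. To be left alone.
- mouse: Dark round computer mouse without cable, 60 mm diameter, 31 mm high; origin under its centre. To be left alone.
- slidebox: Blue box with white lid for glass slides, 87 x 52 x 30 mm; origin under its centre. To be left alone.
Not all that is in view belongs to the job. Leave any brown or turquoise look-alike of the level alone.

How it is judged:
By the outcome, as a careful person would: the job done as asked, in the order asked, and still so for the second after the job is handed in, while the arm keeps its last pose, push and grip.
It also fails if it takes over 72 s, if anything falls off the work surface, if the arm or the gripper's body presses on something with over 40 N, if the wrist force passes 120 N, or if a joint passes its speed limit or range.

## Robot

A 6-joint arm with a two-finger parallel gripper is mounted at the origin on the work surface. World frame = base frame: x ahead of the robot, y to its left, z up, the work surface at z = 0. Lengths are in mm, angles in degrees, forces in N, time in s.
With the tool pointing down it reaches from about 300 to 850 mm from the base axis. Payload 4.2 kg.
Tool frame: the origin (TCP) lies at the very end of the fingers, on their centre line; the grasp point (between the pads) lies 19 mm behind it; z points along the fingers, y is the direction in which the jaws open and shut (so a half turn about z gives the same grasp; the last joint's range is limited). The gripper opens to 91 mm and grips with 3 to 60 N. Pads are 32 mm wide; open, the fingers measure 118 mm over their backs; the gripper's body (76 mm by 178 mm) begins 60 mm behind the grasp point.
Start: joints at [71.849, 18.312, 89.639, -0, 72.044, -1.146], TCP at [168.168, 549.875, 213.976] pointing down, gripper open.
Joint ranges: [-177.97, 177.97], [-48.28, 115.42], [12.27, 149.76], [-77.06, 257.06], [2.81, 150.46], [-146.56, 146.56]. Speed limits (degrees/s): [147.25, 147.25, 180, 180, 180, 180].

## Interface

Orientations are given as [roll, pitch, yaw] about the fixed x, y, z axes, in that order (R = Rz(yaw) Ry(pitch) Rx(roll)).
In Python, from workcell import telemetry, grab_frame, job gives the robot as it stands.
- The arm moves only by the tool drive_tool, never from a script. Its argument "moves" is a list of rows, each an object of numbers: "claw": the closure, from -1 (fully open) to 1 (shut); "dx", "dy", "dz": the shift along the tool's x, y, z in units of 20 mm (1.0 is 20 mm); "yaw": the turn about the tool's z in units of 0.15 rad (1.0 is 0.15 rad). In form: [{"claw": .., "dx": .., "dy": .., "dz": .., "yaw": ..}, ...]. A call has 1 to 5 rows; each row shifts and turns the pose as measured when the row begins, along the tool's axes as they then stand; what a row does not reach is not made up. A row lasts 1/8 s, in which the tool goes at most 62.5 mm and 10.7 degrees, less where a joint would pass 70% of its speed; a pose out of reach is approached as far as the arm can. A call with a number of a shift or a turn outside -1 to 1 is refused whole. A call with a gripper value outside its range is refused whole. The fingers move at their own pace and stop on an object; "grip_force" is the grip in N (left out, the last holds). Time passes only in rows, so rows that do not move let the fingers close. It gives the time, the measured TCP pose, the force and the opening at its end, in the units of the state.
- telemetry.state(): the state, without advancing time (a new reading comes with each control period).
- grab_frame(name): name is "scene" or "top" or "wrist"; returns a dict with "color" (400x640x3 uint8, blue, green, red), "vertical_fov" (degrees; the focal length in pixels is half the picture's height over the tangent of half this angle, whatever the lens; pixels are square), "cx", "cy" (the principal point, pixels), "dist" ([k1, k2, p1, p2, k3] as OpenCV has them; the pictures are not rectified), "pose" (4x4, takes a point from camera to world coordinates). Camera axes: x right, y down, z forward; pixel columns grow to the right and rows downward; lengths in mm; the calibration is good to about 2 mm. A picture is of the moment at which its call begins. There is no depth.
- job.job_done(): hands the job in, once; it reports no verdict.
The state is a dict: "time_s": time; "qpos": joint angles; "qvel": joint speeds; "effort": joint torques, N m; "ee_pos": TCP position; "ee_rot": TCP orientation; "force": force on the tool from outside, world axes, zero at the start; "torque": the same for the moment, N m; "gripper_width": finger opening in mm.
Only numpy, scipy, OpenCV 4.12 (cv2) and the standard library are available. Lean on these libraries where they do the work, as an engineer would, in place of code of your own. Each camera call takes 0.05 s, during which the arm holds its last target.

## Working session

There is one attempt and no reset: what is moved stays moved. The work goes in short steps, Python scripts to look and compute and a tool call to move; the robot and the scene stay as the last step left them, time stands still between calls to the robot, and variables do not carry over. Pictures are saved under pics/ and viewed, and the job is handed in when it is done.

Besides the shell and the picture viewer there is one more tool, called after "Request:" as name(argument=value, ...) on one line, values as JSON. drive_tool: Moves the arm, as the interface text tells. Its arguments: {"type":"object","properties":{"moves":{"type":"array"},"grip_force":{"type":"number"}},"required":["moves"]}

```bash
mkdir -p pics
cat > h.py <<'E'
import numpy as np,cv2
from workcell import telemetry,grab_frame,job
def K(f):
    h=f["color"].shape[0]; fl=h/2/np.tan(np.radians(f["vertical_fov"])/2)
    return np.array([[fl,0,f["cx"]],[0,fl,f["cy"]],[0,0,1]])
def ray(f,px):
    p=cv2.undistortPoints(np.array(px,float).reshape(-1,1,2),K(f),np.array(f["dist"],float)).reshape(-1,2)
    T=np.array(f["pose"]); d=np.c_[p,np.ones(len(p))]@T[:3,:3].T
    return T[:3,3],d
def onz(f,px,z):
    o,d=ray(f,px); return o+d*((z-o[2])/d[:,2])[:,None]
def proj(f,P):
    T=np.linalg.inv(np.array(f["pose"]));r,_=cv2.Rodrigues(T[:3,:3])
    return cv2.projectPoints(np.array(P,float).reshape(-1,1,3),r,T[:3,3],K(f),np.array(f["dist"],float))[0].reshape(-1,2)
def snap(n,fn):
    f=grab_frame(n); cv2.imwrite('pics/'+fn,f["color"]); np.save('pics/'+fn[:-4]+'.npy',f,allow_pickle=True); return f
def load(fn): return np.load('pics/'+fn+'.npy',allow_pickle=True).item()
def st():
    s=telemetry.state()
    for k in("time_s","ee_pos","ee_rot","force","gripper_width","qpos"): print(k,np.round(s[k],2))
    return s
E
python3 - <<'E'
from h import *
for n in("scene","top","wrist"):
    f=snap(n,n+"0.png"); print(n,f["vertical_fov"],f["cx"],f["cy"],f["dist"]);print(np.round(f["pose"],3))
st()
E
```

```text
scene 48.2604226685055 325.6547828327012 202.2254766981546 [-0.03894027  0.          0.          0.          0.        ]
[[ 5.600000e-02  5.810000e-01 -8.120000e-01  1.734899e+03]
 [ 9.980000e-01 -2.400000e-02  5.100000e-02 -5.271100e+01]
 [ 1.000000e-02 -8.140000e-01 -5.810000e-01  9.226510e+02]
 [ 0.000000e+00  0.000000e+00  0.000000e+00  1.000000e+00]]
top 47.35747346537826 318.36350548540736 199.3582121514413 [-0.01806544  0.          0.          0.          0.        ]
[[-1.000000e-02 -9.780000e-01  2.100000e-01  3.178860e+02]
 [-1.000000e+00  1.000000e-02  2.000000e-03  1.728900e+01]
 [-4.000000e-03 -2.100000e-01 -9.780000e-01  1.242431e+03]
 [ 0.000000e+00  0.000000e+00  0.000000e+00  1.000000e+00]]
wrist 69.61425509359636 317.9978258227559 199.7116170599439 [-0.03572343  0.          0.          0.          0.        ]
[[ 2.94000e-01  9.17000e-01  2.71000e-01  9.06680e+01]
 [ 9.56000e-01 -2.81000e-01 -8.60000e-02  5.73914e+02]
 [-2.00000e-03  2.84000e-01 -9.59000e-01  3.84532e+02]
 [ 0.00000e+00  0.00000e+00  0.00000e+00  1.00000e+00]]
time_s 0.15
ee_pos [168.04 549.49 213.31]
ee_rot [-179.92   -0.    163.  ]
force [-0.24  0.45  0.19]
gripper_width 90.93
qpos [71.85 18.34 89.69 -0.   72.04 -1.15]
```

View pics/top0.png

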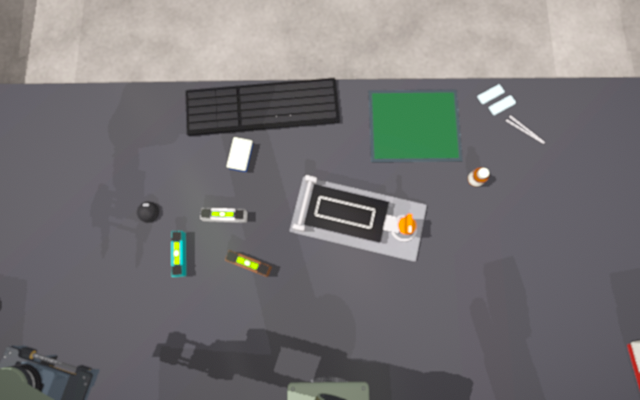

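View pics/scene0.png

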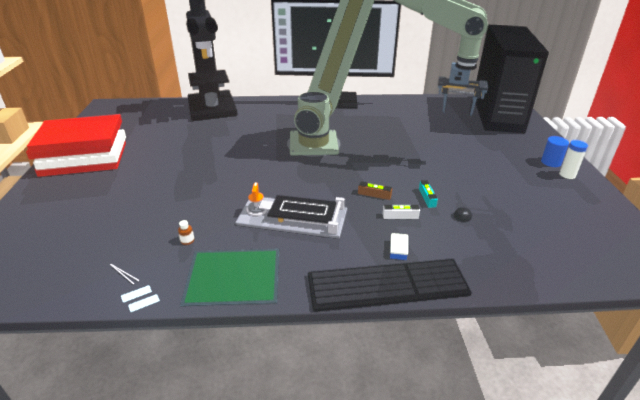

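View pics/wrist0.png

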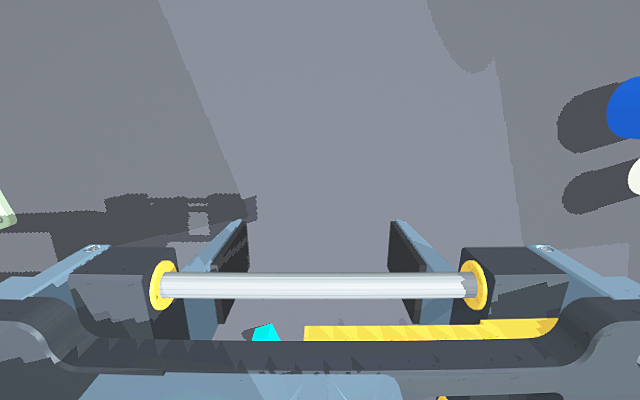

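Candidates in the top view are the silver bar at (223,215), the turquoise bar at (177,253) and the brown bar at (248,263). The silver one fits the aluminium level. I'll confirm it in an enlarged crop and measure there.

Run:
```python
from h import *
f=load('top0');c=f["color"]
a=cv2.resize(c[185:285,140:280],None,fx=5,fy=5,interpolation=cv2.INTER_CUBIC)
b=cv2.resize(c[165:270,280:440],None,fx=5,fy=5,interpolation=cv2.INTER_CUBIC)
cv2.imwrite('pics/cropA.png',a);cv2.imwrite('pics/cropB.png',b)
```

```text
(no output)
```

View pics/cropA.png

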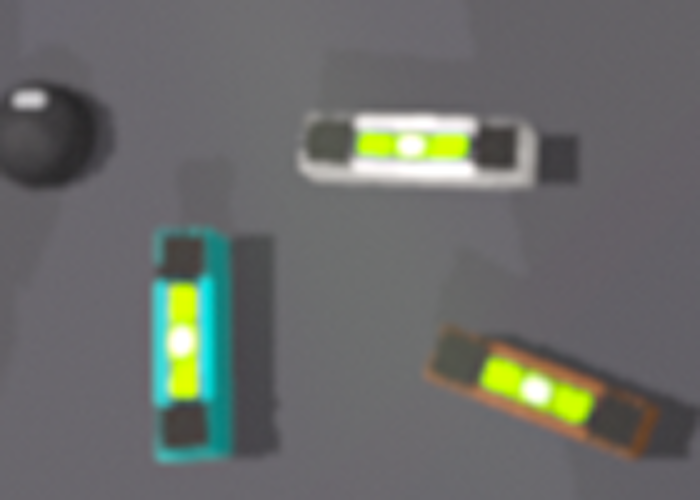

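View pics/cropB.png

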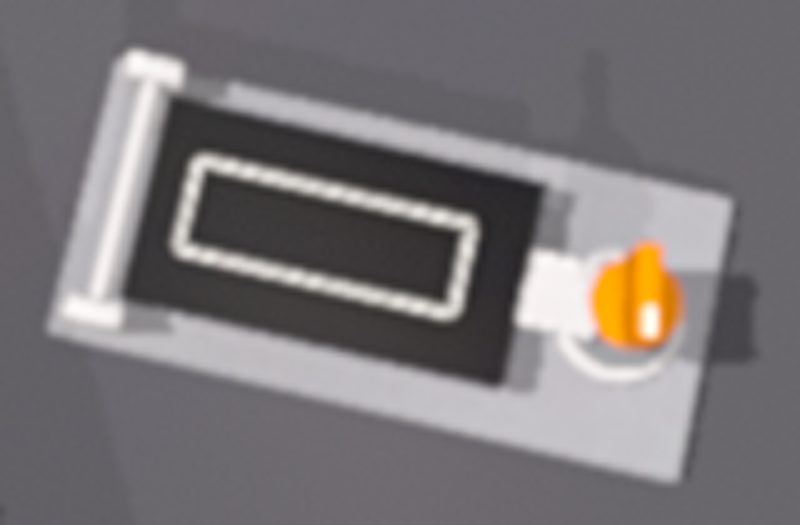

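Run:
```python
from h import *
f=load('top0');c=f["color"];hsv=cv2.cvtColor(c,cv2.COLOR_BGR2HSV)
def blobs(m,mn=15):
    n,l,s,ce=cv2.connectedComponentsWithStats(m.astype(np.uint8))
    return [(l==i) for i in range(1,n) if s[i,4]>=mn]
H,S,V=cv2.split(hsv)
# level: whole bar incl. bright and pads: pads centroid
roi=np.zeros(H.shape,bool);roi[203:226,196:252]=1
pad=roi&(c.max(2)<75)
for b in blobs(pad,15):
    y,x=np.nonzero(b);p=[x.mean(),y.mean()];print('dark',p,b.sum(),onz(f,[p],40).round(1))
vi=roi&(S>120)&(V>120)
for b in blobs(vi,5):
    y,x=np.nonzero(b);p=[x.mean(),y.mean()];print('vial',p,b.sum(),onz(f,[p],38).round(1))
# outline
roi=np.zeros(H.shape,bool);roi[190:235,310:380]=1
y,x=np.nonzero(roi&(c.min(2)>110))
for b in blobs(roi&(c.min(2)>110),20):
    y,x=np.nonzero(b);P=onz(f,np.c_[x,y],51)[:,:2].astype(np.float32);r=cv2.minAreaRect(P);print('rect',b.sum(),r,x.min(),x.max(),y.min(),y.max())
roi[:]=0;roi[205:245,390:425]=1
m=roi&(S>150)&(H<22)&(V>120)
y,x=np.nonzero(m);print('orange',x.mean(),y.mean(),m.sum(),onz(f,[[x.mean(),y.mean()]],69))
```

```text
dark [np.float64(238.42222222222222), np.float64(213.93333333333334)] 45 [[538.  234.3  40. ]]
dark [np.float64(249.5), np.float64(216.5)] 32 [[530.8 204.4  40. ]]
vial [np.float64(214.87878787878788), np.float64(213.45454545454547)] 33 [[540.4 298.1  38. ]]
vial [np.float64(228.73809523809524), np.float64(213.95238095238096)] 42 [[538.6 260.8  38. ]]
rect 181 ((593.6808471679688, -93.97968292236328), (104.25140380859375, 17.528955459594727), 75.78079986572266) 341 379 190 199
rect 556 ((539.0818481445312, -49.317230224609375), (159.27145385742188, 60.131839752197266), 75.7526626586914) 314 375 195 228
rect 173 ((489.2911376953125, -4.917457580566406), (94.72367095947266, 18.58607292175293), 89.41371154785156) 310 346 227 234
orange 406.57142857142856 224.10714285714286 224 [[ 501.30835722 -209.25078424   69.        ]]
```

```bash
cat > plan.py <<'E'
import sys,json
from h import *
def plan(tx,ty,tz,tyaw,claw,n=None,s=None):
    s=s or telemetry.state(); p=np.array(s["ee_pos"],float); yaw=s["ee_rot"][2]
    d=np.array([tx,ty,tz])-p; dyaw=(tyaw-yaw+180)%360-180
    N=int(max(np.ceil(np.linalg.norm(d)/20),np.ceil(abs(dyaw)/8.5),1))
    print('delta',d.round(1),dyaw.round(1) if hasattr(dyaw,'round') else dyaw,'rows',N)
    out=[]
    for i in range(N):
        y=np.radians(yaw+dyaw*i/N); X=np.array([np.cos(y),np.sin(y)]);Y=np.array([np.sin(y),-np.cos(y)])
        out.append({"claw":claw,"dx":round(float(d[:2]@X)/N/20,2),"dy":round(float(d[:2]@Y)/N/20,2),"dz":round(-d[2]/N/20,2),"yaw":round(-np.radians(dyaw)/N/0.15,2)})
    for i in range(0,N,5): print(json.dumps(out[i:i+5]))
if __name__=="__main__":
    a=list(map(float,sys.argv[1:]));plan(*a)
E
python3 plan.py 537 218 180 88 -1
```

```text
delta [ 369.  -331.5  -33.3] -75.0 rows 25
[{"claw": -1.0, "dx": -0.9, "dy": -0.42, "dz": 0.07, "yaw": 0.35}, {"claw": -1.0, "dx": -0.92, "dy": -0.37, "dz": 0.07, "yaw": 0.35}, {"claw": -1.0, "dx": -0.94, "dy": -0.32, "dz": 0.07, "yaw": 0.35}, {"claw": -1.0, "dx": -0.95, "dy": -0.27, "dz": 0.07, "yaw": 0.35}, {"claw": -1.0, "dx": -0.97, "dy": -0.22, "dz": 0.07, "yaw": 0.35}]
[{"claw": -1.0, "dx": -0.98, "dy": -0.17, "dz": 0.07, "yaw": 0.35}, {"claw": -1.0, "dx": -0.98, "dy": -0.12, "dz": 0.07, "yaw": 0.35}, {"claw": -1.0, "dx": -0.99, "dy": -0.07, "dz": 0.07, "yaw": 0.35}, {"claw": -1.0, "dx": -0.99, "dy": -0.02, "dz": 0.07, "yaw": 0.35}, {"claw": -1.0, "dx": -0.99, "dy": 0.04, "dz": 0.07, "yaw": 0.35}]
[{"claw": -1.0, "dx": -0.99, "dy": 0.09, "dz": 0.07, "yaw": 0.35}, {"claw": -1.0, "dx": -0.98, "dy": 0.14, "dz": 0.07, "yaw": 0.35}, {"claw": -1.0, "dx": -0.97, "dy": 0.19, "dz": 0.07, "yaw": 0.35}, {"claw": -1.0, "dx": -0.96, "dy": 0.24, "dz": 0.07, "yaw": 0.35}, {"claw": -1.0, "dx": -0.95, "dy": 0.29, "dz": 0.07, "yaw": 0.35}]
[{"claw": -1.0, "dx": -0.93, "dy": 0.34, "dz": 0.07, "yaw": 0.35}, {"claw": -1.0, "dx": -0.91, "dy": 0.39, "dz": 0.07, "yaw": 0.35}, {"claw": -1.0, "dx": -0.89, "dy": 0.44, "dz": 0.07, "yaw": 0.35}, {"claw": -1.0, "dx": -0.87, "dy": 0.48, "dz": 0.07, "yaw": 0.35}, {"claw": -1.0, "dx": -0.84, "dy": 0.53, "dz": 0.07, "yaw": 0.35}]
[{"claw": -1.0, "dx": -0.81, "dy": 0.57, "dz": 0.07, "yaw": 0.35}, {"claw": -1.0, "dx": -0.78, "dy": 0.61, "dz": 0.07, "yaw": 0.35}, {"claw": -1.0, "dx": -0.75, "dy": 0.65, "dz": 0.07, "yaw": 0.35}, {"claw": -1.0, "dx": -0.71, "dy": 0.69, "dz": 0.07, "yaw": 0.35}, {"claw": -1.0, "dx": -0.68, "dy": 0.73, "dz": 0.07, "yaw": 0.35}]
```

Request:
drive_tool(moves=[{"claw": -1,"dx": -0.9,"dy": -0.4,"dz": 0.07,"yaw": 0.35},{"claw": -1,"dx": -0.92,"dy": -0.37,"dz": 0.07,"yaw": 0.35},{"claw": -1,"dx": -0.94,"dy": -0.32,"dz": 0.07,"yaw": 0.35},{"claw": -1,"dx": -0.95,"dy": -0.27,"dz": 0.07,"yaw": 0.35},{"claw": -1,"dx": -0.97,"dy": -0.22,"dz": 0.07,"yaw": 0.35}])

```text
time_s: 0.78
ee_pos: [246.6, 477.7, 205.4]
ee_rot: [-179.9, 0.1, 146.9]
force: [-0.1, -0.0, 0.8]
gripper_width: 91.2
```

Request:
drive_tool(moves=[{"claw": -1,"dx": -0.98,"dy": -0.17,"dz": 0.07,"yaw": 0.35},{"claw": -1,"dx": -0.98,"dy": -0.12,"dz": 0.07,"yaw": 0.35},{"claw": -1,"dx": -1,"dy": -0.07,"dz": 0.07,"yaw": 0.35},{"claw": -1,"dx": -1,"dy": -0.02,"dz": 0.07,"yaw": 0.35},{"claw": -1,"dx": -1,"dy": 0.04,"dz": 0.07,"yaw": 0.35}])

```text
time_s: 1.4
ee_pos: [325.0, 401.9, 198.8]
ee_rot: [-179.9, 0.2, 130.6]
force: [-0.8, -1.2, 0.2]
gripper_width: 91.3
```

Request:
drive_tool(moves=[{"claw": -1,"dx": -1,"dy": 0.09,"dz": 0.07,"yaw": 0.35},{"claw": -1,"dx": -0.98,"dy": 0.14,"dz": 0.07,"yaw": 0.35},{"claw": -1,"dx": -0.97,"dy": 0.19,"dz": 0.07,"yaw": 0.35},{"claw": -1,"dx": -0.96,"dy": 0.24,"dz": 0.07,"yaw": 0.35},{"claw": -1,"dx": -0.95,"dy": 0.29,"dz": 0.07,"yaw": 0.35}])

```text
time_s: 2.02
ee_pos: [400.3, 324.0, 192.3]
ee_rot: [179.9, 0.2, 114.2]
force: [0.3, -0.0, 0.4]
gripper_width: 91.4
```

```bash
python3 plan.py 537 218 180 88 -1
```

```text
delta [ 136.7 -106.   -12.3] -26.2 rows 9
[{"claw": -1.0, "dx": -0.85, "dy": 0.45, "dz": 0.07, "yaw": 0.34}, {"claw": -1.0, "dx": -0.83, "dy": 0.49, "dz": 0.07, "yaw": 0.34}, {"claw": -1.0, "dx": -0.8, "dy": 0.53, "dz": 0.07, "yaw": 0.34}, {"claw": -1.0, "dx": -0.77, "dy": 0.57, "dz": 0.07, "yaw": 0.34}, {"claw": -1.0, "dx": -0.74, "dy": 0.61, "dz": 0.07, "yaw": 0.34}]
[{"claw": -1.0, "dx": -0.71, "dy": 0.65, "dz": 0.07, "yaw": 0.34}, {"claw": -1.0, "dx": -0.67, "dy": 0.69, "dz": 0.07, "yaw": 0.34}, {"claw": -1.0, "dx": -0.64, "dy": 0.72, "dz": 0.07, "yaw": 0.34}, {"claw": -1.0, "dx": -0.6, "dy": 0.75, "dz": 0.07, "yaw": 0.34}]
```

Rows track well.

Request:
drive_tool(moves=[{"claw": -1,"dx": -0.85,"dy": 0.45,"dz": 0.07,"yaw": 0.34},{"claw": -1,"dx": -0.83,"dy": 0.5,"dz": 0.07,"yaw": 0.34},{"claw": -1,"dx": -0.8,"dy": 0.53,"dz": 0.07,"yaw": 0.34},{"claw": -1,"dx": -0.77,"dy": 0.57,"dz": 0.07,"yaw": 0.34},{"claw": -1,"dx": -0.74,"dy": 0.6,"dz": 0.07,"yaw": 0.34}])

```text
time_s: 2.65
ee_pos: [479.6, 256.6, 185.8]
ee_rot: [179.8, 0.2, 98.4]
force: [0.5, 0.3, 0.2]
gripper_width: 91.2
```

Request:
drive_tool(moves=[{"claw": -1,"dx": -0.7,"dy": 0.65,"dz": 0.07,"yaw": 0.34},{"claw": -1,"dx": -0.67,"dy": 0.7,"dz": 0.07,"yaw": 0.34},{"claw": -1,"dx": -0.64,"dy": 0.72,"dz": 0.07,"yaw": 0.34},{"claw": -1,"dx": -0.6,"dy": 0.75,"dz": 0.07,"yaw": 0.34},{"claw": -1,"dx": 0,"dy": 0,"dz": 0,"yaw": 0}])

```text
time_s: 3.28
ee_pos: [544.6, 203.3, 179.7]
ee_rot: [179.8, 0.1, 85.7]
force: [-0.4, 0.3, -0.4]
gripper_width: 91.2
```

```bash
python3 -c "
from h import *
snap('wrist','wrist1.png');st()"
```

```text
time_s 3.32
ee_pos [543.97 203.79 179.74]
ee_rot [1.7984e+02 1.2000e-01 8.5740e+01]
force [ 0.03  0.01 -0.04]
gripper_width 91.1
qpos [19.5  20.11 92.04 -0.18 67.75 23.83]
```

View pics/wrist1.png

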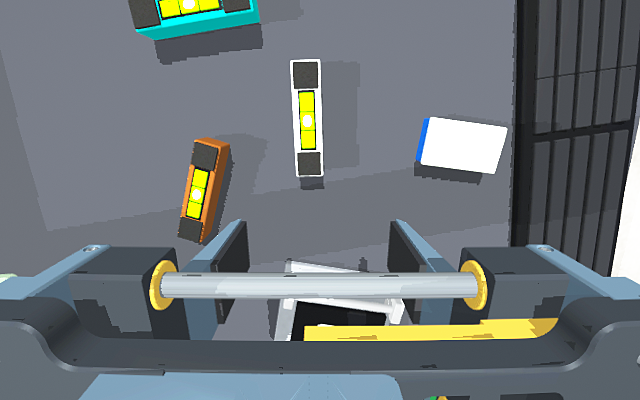

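The silver level is at (307,119) with pads at about (305,75) and (308,163). The brown bar is at left (203,190) and the turquoise one at the top. Next I'll measure it.

Run:
```python
from h import *
f=load('wrist1');c=f["color"]
roi=np.zeros(c.shape[:2],bool);roi[55:182,285:325]=1
bar=roi&(c.min(2)>190)
pts=[]
pad=np.zeros_like(roi);pad[60:90,293:320]=1
for r in((60,92),(148,178)):
    m=np.zeros_like(roi);m[r[0]:r[1],294:319]=1;m&=(c.max(2)<95)
    n,l,s,ce=cv2.connectedComponentsWithStats(m.astype(np.uint8));i=1+s[1:,4].argmax()
    pts.append(ce[i]);print(s[i],ce[i])
P=onz(f,pts,40);print(P.round(1),P.mean(0).round(1),np.linalg.norm(P[0]-P[1]),np.degrees(np.arctan2(*(P[0]-P[1])[[1,0]])))
```

```text
[294  62  24  27 628] [305.40605096  74.62738854]
[298 152  21  24 464] [308.13577586 163.32327586]
[[541.1 323.5  40. ]
 [536.1 233.9  40. ]] [538.6 278.7  40. ] 89.81217985681465 86.81024285537305
```

```bash
python3 plan.py 538.6 278.7 70 86.8 -1
```

```text
delta [  -5.4   74.9 -109.7] 1.1 rows 7
[{"claw": -1.0, "dx": 0.53, "dy": -0.08, "dz": 0.78, "yaw": -0.02}, {"claw": -1.0, "dx": 0.53, "dy": -0.08, "dz": 0.78, "yaw": -0.02}, {"claw": -1.0, "dx": 0.53, "dy": -0.08, "dz": 0.78, "yaw": -0.02}, {"claw": -1.0, "dx": 0.53, "dy": -0.07, "dz": 0.78, "yaw": -0.02}, {"claw": -1.0, "dx": 0.53, "dy": -0.07, "dz": 0.78, "yaw": -0.02}]
[{"claw": -1.0, "dx": 0.53, "dy": -0.07, "dz": 0.78, "yaw": -0.02}, {"claw": -1.0, "dx": 0.53, "dy": -0.07, "dz": 0.78, "yaw": -0.02}]
```

Request:
drive_tool(moves=[{"claw": -1,"dx": 0.53,"dy": -0.08,"dz": 0.78,"yaw": -0.02},{"claw": -1,"dx": 0.53,"dy": -0.08,"dz": 0.78,"yaw": -0.02},{"claw": -1,"dx": 0.53,"dy": -0.08,"dz": 0.78,"yaw": -0.02},{"claw": -1,"dx": 0.53,"dy": -0.07,"dz": 0.78,"yaw": -0.02},{"claw": -1,"dx": 0.53,"dy": -0.07,"dz": 0.78,"yaw": -0.02}])

```text
time_s: 3.95
ee_pos: [537.9, 262.3, 96.4]
ee_rot: [179.9, 0.1, 86.8]
force: [0.3, 0.7, -0.0]
gripper_width: 91.3
```

Request:
drive_tool(moves=[{"claw": -1,"dx": 0.53,"dy": -0.07,"dz": 0.6,"yaw": -0.02},{"claw": -1,"dx": 0.4,"dy": -0.07,"dz": 0.5,"yaw": -0.02},{"claw": -1,"dx": 0,"dy": 0,"dz": 0,"yaw": 0}])

```text
time_s: 4.32
ee_pos: [535.0, 283.0, 70.9]
ee_rot: [-179.9, 0.2, 87.3]
force: [-0.6, 0.8, -0.8]
gripper_width: 91.5
```

```bash
python3 plan.py 538.6 278.7 8 86.8 -1
```

```text
delta [  3.6  -4.3 -62.9] -0.5 rows 4
[{"claw": -1.0, "dx": -0.05, "dy": 0.05, "dz": 0.79, "yaw": 0.01}, {"claw": -1.0, "dx": -0.05, "dy": 0.05, "dz": 0.79, "yaw": 0.01}, {"claw": -1.0, "dx": -0.05, "dy": 0.05, "dz": 0.79, "yaw": 0.01}, {"claw": -1.0, "dx": -0.05, "dy": 0.05, "dz": 0.79, "yaw": 0.01}]
```

Request:
drive_tool(moves=[{"claw": -1,"dx": -0.05,"dy": 0.05,"dz": 0.8,"yaw": 0.01},{"claw": -1,"dx": -0.05,"dy": 0.05,"dz": 0.8,"yaw": 0.01},{"claw": -1,"dx": -0.05,"dy": 0.05,"dz": 0.7,"yaw": 0.01},{"claw": -1,"dx": -0.05,"dy": 0.05,"dz": 0.5,"yaw": 0.01},{"claw": -1,"dx": 0,"dy": 0,"dz": 0,"yaw": 0}])

```text
time_s: 4.95
ee_pos: [539.6, 277.2, 11.3]
ee_rot: [-180.0, 0.2, 86.8]
force: [1.3, -0.2, -0.0]
gripper_width: 91.6
```

```bash
python3 plan.py 538.6 278.7 8 86.8 -1
```

```text
delta [-1.   1.5 -3.3] -0.0 rows 1
[{"claw": -1.0, "dx": 0.07, "dy": -0.05, "dz": 0.16, "yaw": 0.0}]
```

Request:
drive_tool(moves=[{"claw": -1,"dx": 0.08,"dy": -0.05,"dz": 0.2,"yaw": 0},{"claw": 1,"dx": 0,"dy": 0,"dz": 0,"yaw": 0},{"claw": 1,"dx": 0,"dy": 0,"dz": 0,"yaw": 0},{"claw": 1,"dx": 0,"dy": 0,"dz": 0,"yaw": 0},{"claw": 1,"dx": 0,"dy": 0,"dz": 0,"yaw": 0}], grip_force=20)

```text
time_s: 5.58
ee_pos: [539.6, 279.6, 8.5]
ee_rot: [179.9, 0.1, 86.8]
force: [0.4, -0.9, 0.9]
gripper_width: 54.2
```

Request:
drive_tool(moves=[{"claw": 1,"dx": 0,"dy": 0,"dz": 0,"yaw": 0},{"claw": 1,"dx": 0,"dy": 0,"dz": 0,"yaw": 0},{"claw": 1,"dx": 0,"dy": 0,"dz": -0.3,"yaw": 0},{"claw": 1,"dx": 0,"dy": 0,"dz": -0.8,"yaw": 0},{"claw": 1,"dx": 0,"dy": 0,"dz": -0.8,"yaw": 0}])

```text
time_s: 6.2
ee_pos: [538.3, 279.0, 47.1]
ee_rot: [-179.9, 0.2, 86.8]
force: [0.7, 0.5, -2.4]
gripper_width: 29.8
```

```bash
python3 plan.py 539 -49 130 75.75 1
```

```text
delta [   0.7 -328.    82.9] -11.1 rows 17
[{"claw": 1.0, "dx": -0.96, "dy": 0.06, "dz": -0.24, "yaw": 0.08}, {"claw": 1.0, "dx": -0.96, "dy": 0.07, "dz": -0.24, "yaw": 0.08}, {"claw": 1.0, "dx": -0.96, "dy": 0.08, "dz": -0.24, "yaw": 0.08}, {"claw": 1.0, "dx": -0.96, "dy": 0.09, "dz": -0.24, "yaw": 0.08}, {"claw": 1.0, "dx": -0.96, "dy": 0.1, "dz": -0.24, "yaw": 0.08}]
[{"claw": 1.0, "dx": -0.96, "dy": 0.11, "dz": -0.24, "yaw": 0.08}, {"claw": 1.0, "dx": -0.96, "dy": 0.12, "dz": -0.24, "yaw": 0.08}, {"claw": 1.0, "dx": -0.96, "dy": 0.13, "dz": -0.24, "yaw": 0.08}, {"claw": 1.0, "dx": -0.95, "dy": 0.14, "dz": -0.24, "yaw": 0.08}, {"claw": 1.0, "dx": -0.95, "dy": 0.15, "dz": -0.24, "yaw": 0.08}]
[{"claw": 1.0, "dx": -0.95, "dy": 0.16, "dz": -0.24, "yaw": 0.08}, {"claw": 1.0, "dx": -0.95, "dy": 0.18, "dz": -0.24, "yaw": 0.08}, {"claw": 1.0, "dx": -0.95, "dy": 0.19, "dz": -0.24, "yaw": 0.08}, {"claw": 1.0, "dx": -0.94, "dy": 0.2, "dz": -0.24, "yaw": 0.08}, {"claw": 1.0, "dx": -0.94, "dy": 0.21, "dz": -0.24, "yaw": 0.08}]
[{"claw": 1.0, "dx": -0.94, "dy": 0.22, "dz": -0.24, "yaw": 0.08}, {"claw": 1.0, "dx": -0.94, "dy": 0.23, "dz": -0.24, "yaw": 0.08}]
```

Request:
drive_tool(moves=[{"claw": 1,"dx": -0.9,"dy": 0.06,"dz": -0.6,"yaw": 0.08},{"claw": 1,"dx": -0.96,"dy": 0.07,"dz": -0.6,"yaw": 0.08},{"claw": 1,"dx": -0.96,"dy": 0.08,"dz": -0.6,"yaw": 0.08},{"claw": 1,"dx": -0.96,"dy": 0.09,"dz": -0.6,"yaw": 0.08},{"claw": 1,"dx": -0.96,"dy": 0.1,"dz": -0.4,"yaw": 0.08}])

```text
time_s: 6.82
ee_pos: [538.9, 177.4, 109.2]
ee_rot: [179.9, 0.2, 83.2]
force: [-0.4, -0.5, -2.5]
gripper_width: 30.1
```

Request:
drive_tool(moves=[{"claw": 1,"dx": -0.96,"dy": 0.1,"dz": -0.24,"yaw": 0.08},{"claw": 1,"dx": -0.96,"dy": 0.12,"dz": -0.2,"yaw": 0.08},{"claw": 1,"dx": -0.96,"dy": 0.13,"dz": 0,"yaw": 0.08},{"claw": 1,"dx": -0.95,"dy": 0.14,"dz": 0,"yaw": 0.08},{"claw": 1,"dx": -0.95,"dy": 0.15,"dz": 0,"yaw": 0.08}])

```text
time_s: 7.45
ee_pos: [537.2, 73.6, 118.6]
ee_rot: [179.9, 0.2, 79.4]
force: [0.1, -0.9, -3.0]
gripper_width: 29.9
```

```bash
python3 - <<'E'
from h import *
f=load('scene0');c=f["color"]
cv2.imwrite('pics/cropS.png',cv2.resize(c[170:240,225:360],None,fx=5.5,fy=5.5,interpolation=cv2.INTER_CUBIC))
roi=np.zeros(c.shape[:2],bool);roi[197:219,274:334]=1
n,l,s,ce=cv2.connectedComponentsWithStats((roi&(c.min(2)>120)).astype(np.uint8))
for i in range(1,n):
    if s[i,4]>30:
        y,x=np.nonzero(l==i);print(s[i],cv2.minAreaRect(onz(f,np.c_[x,y],49)[:,:2].astype(np.float32)))
E
python3 plan.py 539 -49 110 75.75 1
```

```text
[280 200  48  15 198] ((538.4700317382812, -49.704689025878906), (156.388427734375, 59.63889694213867), 77.16028594970703)
delta [   1.8 -122.6   -8.6] -3.7 rows 7
[{"claw": 1.0, "dx": -0.86, "dy": 0.17, "dz": 0.06, "yaw": 0.06}, {"claw": 1.0, "dx": -0.86, "dy": 0.18, "dz": 0.06, "yaw": 0.06}, {"claw": 1.0, "dx": -0.86, "dy": 0.19, "dz": 0.06, "yaw": 0.06}, {"claw": 1.0, "dx": -0.85, "dy": 0.2, "dz": 0.06, "yaw": 0.06}, {"claw": 1.0, "dx": -0.85, "dy": 0.2, "dz": 0.06, "yaw": 0.06}]
[{"claw": 1.0, "dx": -0.85, "dy": 0.21, "dz": 0.06, "yaw": 0.06}, {"claw": 1.0, "dx": -0.85, "dy": 0.22, "dz": 0.06, "yaw": 0.06}]
```

View pics/cropS.png

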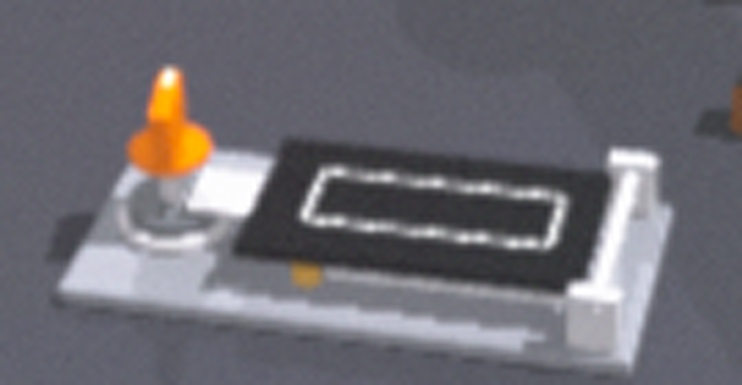

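Request:
drive_tool(moves=[{"claw": 1,"dx": -0.86,"dy": 0.17,"dz": 0.06,"yaw": 0.05},{"claw": 1,"dx": -0.86,"dy": 0.18,"dz": 0.06,"yaw": 0.05},{"claw": 1,"dx": -0.86,"dy": 0.2,"dz": 0.06,"yaw": 0.05},{"claw": 1,"dx": -0.85,"dy": 0.2,"dz": 0.06,"yaw": 0.05},{"claw": 1,"dx": -0.85,"dy": 0.2,"dz": 0.06,"yaw": 0.05}])

```text
time_s: 8.07
ee_pos: [538.7, -20.3, 112.0]
ee_rot: [179.9, 0.2, 77.1]
force: [0.0, 1.1, -2.4]
gripper_width: 30.1
```

Request:
drive_tool(moves=[{"claw": 1,"dx": -0.6,"dy": 0.2,"dz": 0.06,"yaw": 0.05},{"claw": 1,"dx": -0.3,"dy": 0.1,"dz": 0.06,"yaw": 0.05},{"claw": 1,"dx": 0,"dy": 0,"dz": 0,"yaw": 0}])

```text
time_s: 8.45
ee_pos: [540.6, -41.7, 109.4]
ee_rot: [179.9, 0.2, 76.1]
force: [-0.6, -0.0, -1.6]
gripper_width: 29.9
```

```bash
python3 plan.py 538.8 -49.5 75 76.3 1; python3 -c "
from h import *
f=snap('top','top1.png');cv2.imwrite('pics/c1.png',cv2.resize(f['color'][150:285,270:450],None,fx=4,fy=4,interpolation=2))"
```

```text
delta [ -1.8  -7.8 -34.4] 0.2 rows 2
[{"claw": 1.0, "dx": -0.2, "dy": 0.0, "dz": 0.86, "yaw": -0.01}, {"claw": 1.0, "dx": -0.2, "dy": 0.0, "dz": 0.86, "yaw": -0.01}]
```

View pics/c1.png

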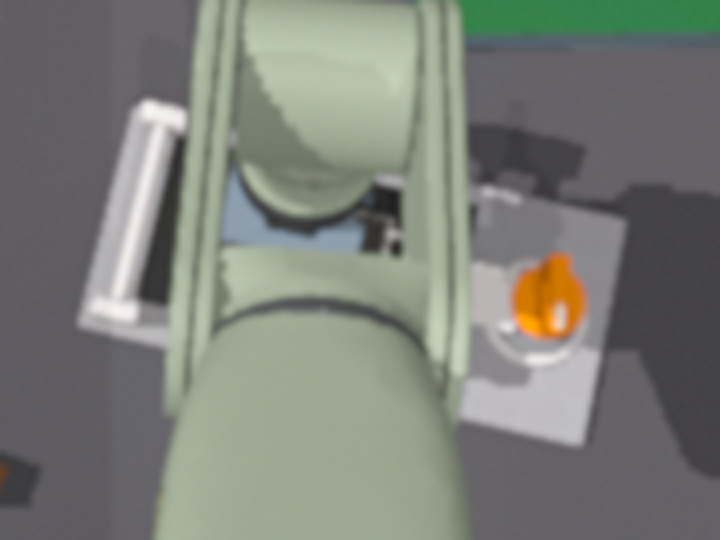

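Request:
drive_tool(moves=[{"claw": 1,"dx": -0.15,"dy": 0,"dz": 0.7,"yaw": -0.01},{"claw": 1,"dx": -0.15,"dy": 0,"dz": 0.7,"yaw": -0.01},{"claw": 1,"dx": -0.05,"dy": 0,"dz": 0.4,"yaw": 0},{"claw": 1,"dx": 0,"dy": 0,"dz": 0.15,"yaw": 0},{"claw": 1,"dx": 0,"dy": 0,"dz": 0,"yaw": 0}])

```text
time_s: 9.12
ee_pos: [538.2, -47.4, 66.8]
ee_rot: [-179.9, 0.1, 76.4]
force: [-0.2, -0.7, -2.5]
gripper_width: 29.8
```

```bash
python3 -c "
from h import *
snap('wrist','wrist2.png');snap('scene','scene2.png');f=load('scene2');cv2.imwrite('pics/c2.png',cv2.resize(f['color'][150:250,225:360],None,fx=5.5,fy=5.5,interpolation=2));st()"
```

```text
time_s 9.22
ee_pos [538.49 -47.41  67.26]
ee_rot [-1.7998e+02  1.4000e-01  7.6410e+01]
force [-0.4  -0.19 -2.59]
gripper_width 29.7
qpos [ -6.17  23.1  105.84  -0.17  51.09   7.53]
```

View pics/wrist2.png

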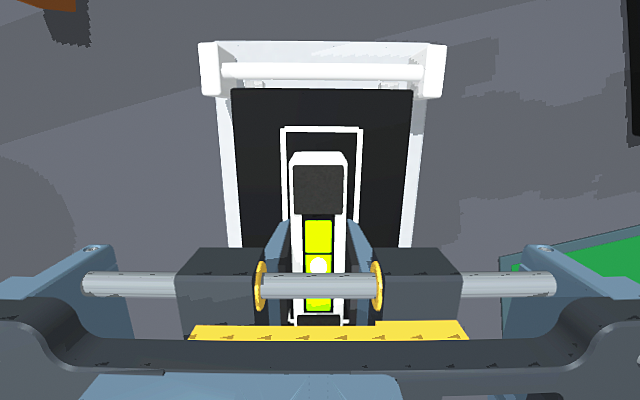

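View pics/c2.png

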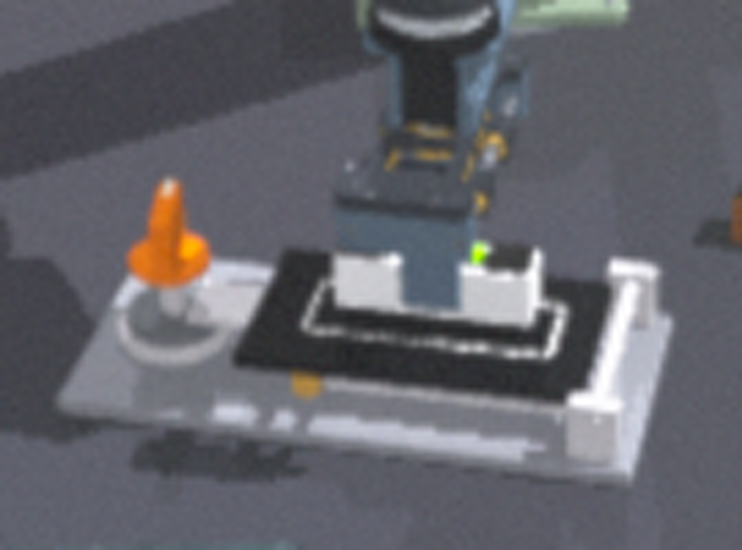

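The level hangs centred over the outline, and both the wrist view (hinge-end outline edge at row 128, level end at row 152) and the scene view agree. I'll lower it slowly.

Request:
drive_tool(moves=[{"claw": 1,"dx": -0.06,"dy": 0,"dz": 0.25,"yaw": 0},{"claw": 1,"dx": -0.02,"dy": 0,"dz": 0.15,"yaw": 0},{"claw": 1,"dx": 0,"dy": 0,"dz": 0.1,"yaw": 0}])

```text
time_s: 9.6
ee_pos: [538.8, -49.1, 57.5]
ee_rot: [179.9, 0.1, 76.4]
force: [0.5, 0.6, -1.9]
gripper_width: 29.8
```

Request:
drive_tool(moves=[{"claw": 1,"dx": 0,"dy": 0,"dz": 0.1,"yaw": 0}])

```text
time_s: 9.72
ee_pos: [538.7, -49.4, 55.7]
ee_rot: [179.9, 0.1, 76.4]
force: [-2.3, -1.4, 4.1]
gripper_width: 29.9
```

Request:
drive_tool(moves=[{"claw": 0.2,"dx": 0,"dy": 0,"dz": 0,"yaw": 0},{"claw": 0,"dx": 0,"dy": 0,"dz": 0,"yaw": 0},{"claw": -0.2,"dx": 0,"dy": 0,"dz": 0,"yaw": 0},{"claw": -0.2,"dx": 0,"dy": 0,"dz": 0,"yaw": 0}])

```text
time_s: 10.22
ee_pos: [539.9, -49.3, 56.7]
ee_rot: [179.7, 0.1, 76.4]
force: [0.9, 0.6, 0.1]
gripper_width: 54.3
```

```bash
python3 -c "
from h import *
snap('wrist','wrist3.png');st()"
```

```text
time_s 10.28
ee_pos [539.92 -49.35  56.65]
ee_rot [1.7974e+02 1.1000e-01 7.6420e+01]
force [-0.13 -0.39  0.94]
gripper_width 54.81
qpos [ -6.35  23.84 106.53  -0.19  49.38   7.35]
```

View pics/wrist3.png

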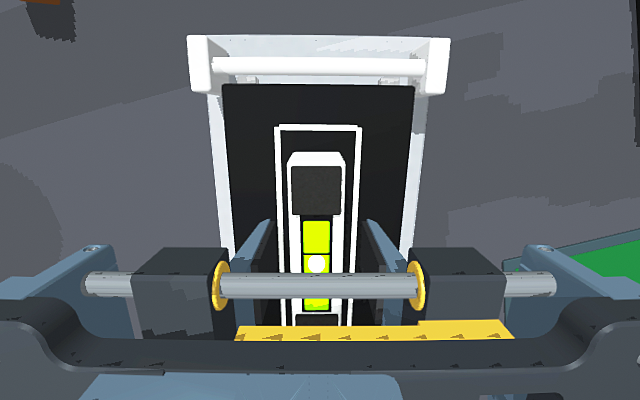

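Request:
drive_tool(moves=[{"claw": -0.2,"dx": 0,"dy": 0,"dz": -0.6,"yaw": 0},{"claw": -0.2,"dx": 0,"dy": 0,"dz": -0.9,"yaw": 0},{"claw": 0.5,"dx": -0.2,"dy": 0,"dz": -0.9,"yaw": 0},{"claw": 1,"dx": -0.9,"dy": 0,"dz": -0.5,"yaw": 0},{"claw": 1,"dx": -0.8,"dy": 0,"dz": 0,"yaw": 0}])

```text
time_s: 10.9
ee_pos: [531.0, -87.4, 119.0]
ee_rot: [179.6, 0.1, 76.5]
force: [0.0, 0.5, -0.1]
gripper_width: 27.4
```

Request:
drive_tool(moves=[{"claw": 1,"dx": -0.2,"dy": 0,"dz": 0,"yaw": 0},{"claw": 1,"dx": 0,"dy": 0,"dz": 0,"yaw": 0},{"claw": 1,"dx": 0,"dy": 0,"dz": 0,"yaw": 0}])

```text
time_s: 11.28
ee_pos: [528.5, -93.1, 117.6]
ee_rot: [179.8, 0.1, 76.4]
force: [-0.4, 1.1, 0.3]
gripper_width: 0.7
```

```bash
python3 -c "
from h import *
snap('wrist','wrist4.png');st()"
```

```text
time_s 11.32
ee_pos [528.53 -93.06 117.61]
ee_rot [1.7979e+02 1.2000e-01 7.6370e+01]
force [-0.24 -0.75  0.11]
gripper_width 0.57
qpos [-11.13  19.45 103.01  -0.16  57.33   2.59]
```

View pics/wrist4.png

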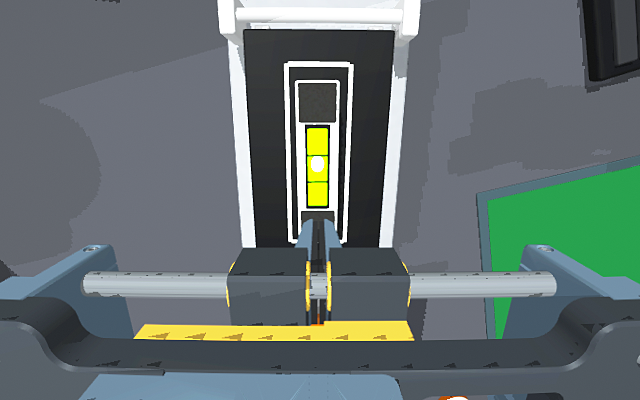

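The level stands inside the outline and is free, and the closed fingers are over the foot-side pad. Now I'll press down.

Request:
drive_tool(moves=[{"claw": 1,"dx": 0,"dy": 0,"dz": 0.6,"yaw": 0},{"claw": 1,"dx": 0,"dy": 0,"dz": 0.45,"yaw": 0},{"claw": 1,"dx": 0,"dy": 0,"dz": 0.1,"yaw": 0},{"claw": 1,"dx": 0,"dy": 0,"dz": 0,"yaw": 0}])

```text
time_s: 11.82
ee_pos: [528.1, -92.1, 91.8]
ee_rot: [179.9, 0.1, 76.4]
force: [0.4, 0.3, 0.9]
gripper_width: 0.5
```

Request:
drive_tool(moves=[{"claw": 1,"dx": 0,"dy": 0,"dz": 0.1,"yaw": 0},{"claw": 1,"dx": 0,"dy": 0,"dz": 0.1,"yaw": 0}])

```text
time_s: 12.08
ee_pos: [528.5, -92.2, 88.0]
ee_rot: [179.9, 0.1, 76.5]
force: [-0.6, -0.2, -0.7]
gripper_width: 0.8
```

Request:
drive_tool(moves=[{"claw": 1,"dx": 0,"dy": 0,"dz": 0.1,"yaw": 0},{"claw": 1,"dx": 0,"dy": 0,"dz": 0.1,"yaw": 0}])

```text
time_s: 12.32
ee_pos: [528.6, -92.5, 84.2]
ee_rot: [179.8, 0.2, 76.5]
force: [-1.1, -1.4, 1.8]
gripper_width: 0.4
```

Request:
drive_tool(moves=[{"claw": 1,"dx": 0,"dy": 0,"dz": 0.1,"yaw": 0}])

```text
time_s: 12.45
ee_pos: [528.5, -93.0, 82.4]
ee_rot: [179.8, 0.2, 76.5]
force: [-0.9, -2.1, 2.1]
gripper_width: 0.4
```

Request:
drive_tool(moves=[{"claw": 1,"dx": 0,"dy": 0,"dz": 0.1,"yaw": 0}])

```text
time_s: 12.58
ee_pos: [528.4, -93.4, 80.6]
ee_rot: [179.8, 0.2, 76.5]
force: [-1.7, -2.8, 3.3]
gripper_width: 0.7
```

Request:
drive_tool(moves=[{"claw": 1,"dx": 0,"dy": 0,"dz": 0.1,"yaw": 0}])

```text
time_s: 12.7
ee_pos: [528.4, -93.8, 79.1]
ee_rot: [179.8, 0.3, 76.5]
force: [-4.1, -1.8, 14.8]
gripper_width: 0.4
```

Request:
drive_tool(moves=[{"claw": 1,"dx": 0,"dy": 0,"dz": 0.03,"yaw": 0},{"claw": 1,"dx": 0,"dy": 0,"dz": 0.03,"yaw": 0},{"claw": 1,"dx": 0,"dy": 0,"dz": 0.03,"yaw": 0},{"claw": 1,"dx": 0,"dy": 0,"dz": 0.03,"yaw": 0},{"claw": 1,"dx": 0,"dy": 0,"dz": 0.03,"yaw": 0}])

```text
time_s: 13.32
ee_pos: [528.4, -93.7, 79.4]
ee_rot: [179.7, 0.2, 76.5]
force: [-2.1, -1.7, 6.6]
gripper_width: 0.7
```

Request:
drive_tool(moves=[{"claw": 1,"dx": 0,"dy": 0,"dz": 0.03,"yaw": 0},{"claw": 1,"dx": 0,"dy": 0,"dz": 0.03,"yaw": 0},{"claw": 1,"dx": 0,"dy": 0,"dz": 0.03,"yaw": 0},{"claw": 1,"dx": 0,"dy": 0,"dz": 0.03,"yaw": 0},{"claw": 1,"dx": 0,"dy": 0,"dz": 0.03,"yaw": 0}])

```text
time_s: 13.95
ee_pos: [528.4, -93.8, 79.4]
ee_rot: [179.6, 0.2, 76.5]
force: [-2.3, -1.9, 6.7]
gripper_width: 0.4
```

```bash
python3 -c "
from h import *
f=snap('wrist','wrist5.png');st();cv2.imwrite('pics/c5.png',cv2.resize(f['color'][60:260,240:400],None,fx=3,fy=3,interpolation=2))"
```

```text
time_s 14.0
ee_pos [528.39 -93.73  79.39]
ee_rot [179.63   0.21  76.46]
force [-2.53 -2.1   6.65]
gripper_width 0.33
qpos [-11.14  21.8  105.87  -0.29  51.98   2.58]
```

View pics/c5.png

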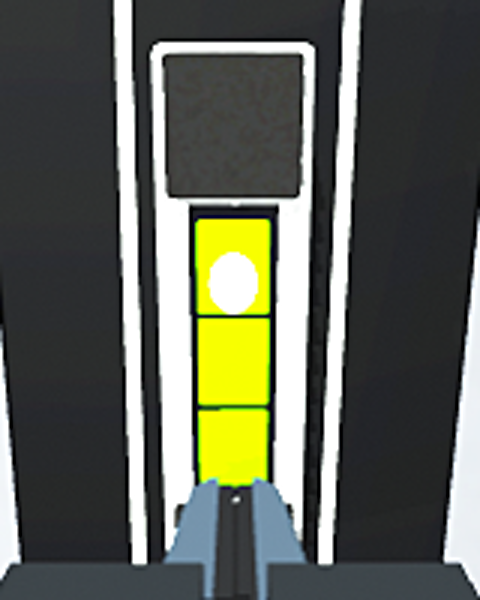

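The bubble (crop row 283) stands beyond the hinge-side mark (row 316), toward the hinge, so the foot is too low as expected. Next I'll work out how far to turn.

```bash
cat > bub.py <<'E'
from h import *
def px(f,u0,v0,w,h):
    c=f["color"][v0:v0+h,u0:u0+w]
    m=(c.min(2)>200); n,l,s,ce=cv2.connectedComponentsWithStats(m.astype(np.uint8))
    best=[(s[i,4],ce[i]) for i in range(1,n)]; return max(best,key=lambda t:t[0])
E
python3 - <<'E'
from bub import *
f=load('wrist5')
a,b=px(f,307,132,21,90); b=b+[307,132]; print(a,b)
c=f["color"]
for u in(309,318,325): 
    col=c[130:225,u].min(1)*0+c[130:225,u,1]; print(u,[130+i for i in range(95) if col[i]<120])
z=85
P=onz(f,[b,[b[0],60+316/3-0.3],[b[0],60+407/3-.3]],z)
d=lambda a,b:np.linalg.norm(a-b)
print(P.round(1),'marks sep',d(P[1],P[2]),'bub from mid',d(P[0],(P[1]+P[2])/2)*19/d(P[1],P[2]))
# knob from wrist/scenes
f=load('top0')
E
```

```text
262 [317.33206107 153.82824427]
309 [130, 131, 132, 165, 195, 196]
318 [130, 131, 132, 165, 195, 223, 224]
325 [130, 131, 132, 165, 195]
[[541.4 -35.7  85. ]
 [539.9 -42.   85. ]
 [535.6 -59.8  85. ]] marks sep 18.28478283632601 bub from mid 16.237067120536526
```

```bash
python3 plan.py 490 -245 185 76.4 -0.6
```

```text
delta [ -38.4 -151.3  105.6] -0.1 rows 10
[{"claw": -0.6, "dx": -0.78, "dy": -0.01, "dz": -0.53, "yaw": 0.0}, {"claw": -0.6, "dx": -0.78, "dy": -0.01, "dz": -0.53, "yaw": 0.0}, {"claw": -0.6, "dx": -0.78, "dy": -0.01, "dz": -0.53, "yaw": 0.0}, {"claw": -0.6, "dx": -0.78, "dy": -0.01, "dz": -0.53, "yaw": 0.0}, {"claw": -0.6, "dx": -0.78, "dy": -0.01, "dz": -0.53, "yaw": 0.0}]
[{"claw": -0.6, "dx": -0.78, "dy": -0.01, "dz": -0.53, "yaw": 0.0}, {"claw": -0.6, "dx": -0.78, "dy": -0.01, "dz": -0.53, "yaw": 0.0}, {"claw": -0.6, "dx": -0.78, "dy": -0.01, "dz": -0.53, "yaw": 0.0}, {"claw": -0.6, "dx": -0.78, "dy": -0.01, "dz": -0.53, "yaw": 0.0}, {"claw": -0.6, "dx": -0.78, "dy": -0.01, "dz": -0.53, "yaw": 0.0}]
```

Request:
drive_tool(moves=[{"claw": 1,"dx": 0,"dy": 0,"dz": -0.5,"yaw": 0},{"claw": 1,"dx": 0,"dy": 0,"dz": -1,"yaw": 0},{"claw": 0,"dx": 0,"dy": 0,"dz": -1,"yaw": 0},{"claw": -0.6,"dx": -0.5,"dy": 0,"dz": -1,"yaw": 0},{"claw": -0.6,"dx": -0.9,"dy": 0,"dz": -0.9,"yaw": 0}])

```text
time_s: 14.62
ee_pos: [521.7, -118.0, 169.1]
ee_rot: [179.7, -0.1, 76.5]
force: [0.3, -0.9, -0.2]
gripper_width: 27.5
```

Request:
drive_tool(moves=[{"claw": -0.6,"dx": -1,"dy": 0,"dz": -0.5,"yaw": 0},{"claw": -0.6,"dx": -1,"dy": 0,"dz": 0,"yaw": 0},{"claw": -0.6,"dx": -1,"dy": 0,"dz": 0,"yaw": 0},{"claw": -0.6,"dx": -1,"dy": 0,"dz": 0,"yaw": 0},{"claw": -0.6,"dx": -0.9,"dy": 0,"dz": 0,"yaw": 0}])

```text
time_s: 15.25
ee_pos: [500.6, -214.6, 182.1]
ee_rot: [179.3, -0.3, 76.5]
force: [0.5, -0.3, 0.0]
gripper_width: 72.7
```

Request:
drive_tool(moves=[{"claw": -0.6,"dx": -0.8,"dy": 0,"dz": 0,"yaw": 0},{"claw": -0.6,"dx": 0,"dy": 0,"dz": 0,"yaw": 0},{"claw": -0.6,"dx": 0,"dy": 0,"dz": 0,"yaw": 0}])

```text
time_s: 15.62
ee_pos: [496.8, -231.4, 182.0]
ee_rot: [179.3, -0.3, 76.4]
force: [0.0, -0.0, 0.4]
gripper_width: 73.3
```

```bash
python3 -c "
from h import *
snap('wrist','wrist6.png');st()"
```

```text
time_s 15.68
ee_pos [ 496.78 -231.31  181.95]
ee_rot [179.31  -0.32  76.44]
force [-0.   -0.1  -0.22]
gripper_width 72.78
qpos [-26.46  16.87  96.58   0.52  65.95 -13.11]
```

View pics/wrist6.png

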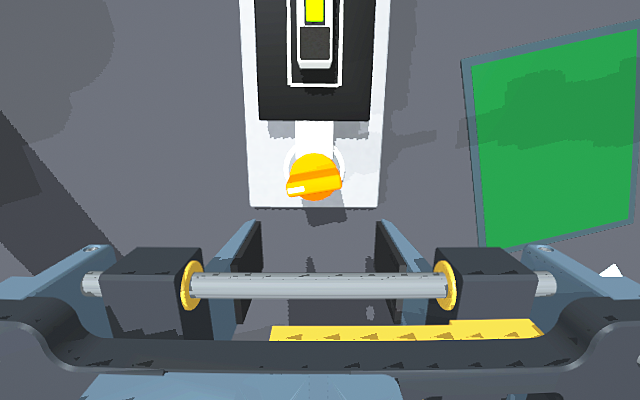

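```bash
python3 -c "
from h import *
f=load('wrist6');cv2.imwrite('pics/c6.png',cv2.resize(f['color'][140:210,275:355],None,fx=8,fy=8,interpolation=2))"
```

```text
(no output)
```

View pics/c6.png

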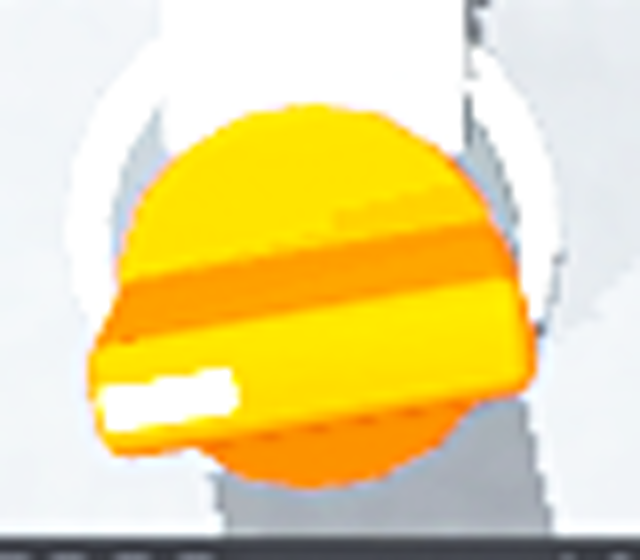

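The knob bar's top face has corners at about (95,350), (515,285), (532,382) and (115,455) in the crop, with a white mark at one end.

Run:
```python
from h import *
f=load('wrist6')
q=np.array([[95,350],[518,285],[532,382],[115,455]])/8+[275,140]-0.44
P=onz(f,q,107);print(P.round(1),P.mean(0).round(1))
l=(P[1]+P[2])/2-(P[0]+P[3])/2;w=(P[0]+P[1])/2-(P[3]+P[2])/2
print(np.linalg.norm(l),np.linalg.norm(w),np.degrees(np.arctan2(l[1],l[0])))
# disc: top and bottom from upper arc
e=np.array([[310,103]])/8+[275,140]
# expected from spot/axis: hinge + 
a=np.radians(76.4);print('axis pts',[ (538.7-np.cos(a)*t,-49.5-np.sin(a)*t) for t in(155,165,175)])
```

```text
[[ 475.7 -202.1  107. ]
 [ 522.4 -206.1  107. ]
 [ 521.5 -217.1  107. ]
 [ 474.7 -214.1  107. ]] [ 498.6 -209.8  107. ]
46.90564530510232 11.574076284670834 -4.248339629769516
axis pts [(np.float64(502.2529724690986), np.float64(-200.15395508967467)), (np.float64(499.9015513380727), np.float64(-209.87356509546015)), (np.float64(497.5501302070468), np.float64(-219.5931751012456))]
```

```bash
python3 plan.py 499.3 -209.8 165 175.8 -0.4
```

```text
delta [  2.5  21.5 -16.9] 99.4 rows 12
[{"claw": -0.4, "dx": 0.09, "dy": -0.01, "dz": 0.07, "yaw": -0.96}, {"claw": -0.4, "dx": 0.09, "dy": 0.0, "dz": 0.07, "yaw": -0.96}, {"claw": -0.4, "dx": 0.09, "dy": 0.02, "dz": 0.07, "yaw": -0.96}, {"claw": -0.4, "dx": 0.09, "dy": 0.03, "dz": 0.07, "yaw": -0.96}, {"claw": -0.4, "dx": 0.08, "dy": 0.04, "dz": 0.07, "yaw": -0.96}]
[{"claw": -0.4, "dx": 0.07, "dy": 0.05, "dz": 0.07, "yaw": -0.96}, {"claw": -0.4, "dx": 0.07, "dy": 0.06, "dz": 0.07, "yaw": -0.96}, {"claw": -0.4, "dx": 0.06, "dy": 0.07, "dz": 0.07, "yaw": -0.96}, {"claw": -0.4, "dx": 0.05, "dy": 0.08, "dz": 0.07, "yaw": -0.96}, {"claw": -0.4, "dx": 0.03, "dy": 0.08, "dz": 0.07, "yaw": -0.96}]
[{"claw": -0.4, "dx": 0.02, "dy": 0.09, "dz": 0.07, "yaw": -0.96}, {"claw": -0.4, "dx": 0.01, "dy": 0.09, "dz": 0.07, "yaw": -0.96}]
```

Request:
drive_tool(moves=[{"claw": -0.4,"dx": 0.09,"dy": 0,"dz": 0.07,"yaw": -0.96},{"claw": -0.4,"dx": 0.09,"dy": 0,"dz": 0.07,"yaw": -0.96},{"claw": -0.4,"dx": 0.09,"dy": 0.02,"dz": 0.07,"yaw": -0.96},{"claw": -0.4,"dx": 0.09,"dy": 0.03,"dz": 0.07,"yaw": -0.96},{"claw": -0.4,"dx": 0.08,"dy": 0.04,"dz": 0.07,"yaw": -0.96}])

```text
time_s: 16.3
ee_pos: [499.1, -218.8, 174.9]
ee_rot: [179.2, 0.2, 119.3]
force: [-0.5, 0.0, 0.0]
gripper_width: 63.9
```

Request:
drive_tool(moves=[{"claw": -0.4,"dx": 0.07,"dy": 0.05,"dz": 0.07,"yaw": -0.96},{"claw": -0.4,"dx": 0.07,"dy": 0.06,"dz": 0.07,"yaw": -0.96},{"claw": -0.4,"dx": 0.06,"dy": 0.07,"dz": 0.07,"yaw": -0.96},{"claw": -0.4,"dx": 0.05,"dy": 0.08,"dz": 0.07,"yaw": -0.96},{"claw": -0.4,"dx": 0.03,"dy": 0.08,"dz": 0.07,"yaw": -0.96}])

```text
time_s: 16.92
ee_pos: [500.7, -205.7, 167.8]
ee_rot: [179.4, 0.6, 162.2]
force: [-0.3, 0.0, -0.1]
gripper_width: 64.0
```

Request:
drive_tool(moves=[{"claw": -0.4,"dx": 0.02,"dy": 0.08,"dz": 0.07,"yaw": -0.9},{"claw": -0.4,"dx": 0,"dy": 0.08,"dz": 0.07,"yaw": -0.5},{"claw": -0.4,"dx": 0,"dy": 0,"dz": 0,"yaw": 0}])

```text
time_s: 17.3
ee_pos: [501.5, -200.2, 164.9]
ee_rot: [179.5, 0.7, 174.8]
force: [-0.1, -0.0, 0.7]
gripper_width: 64.0
```

```bash
python3 -c "
from h import *
snap('wrist','wrist7.png')";python3 plan.py 499.3 -209.8 120 175.8 -0.4
```

```text
delta [ -2.3  -9.5 -45. ] 1.1 rows 3
[{"claw": -0.4, "dx": 0.02, "dy": -0.16, "dz": 0.75, "yaw": -0.04}, {"claw": -0.4, "dx": 0.02, "dy": -0.16, "dz": 0.75, "yaw": -0.04}, {"claw": -0.4, "dx": 0.03, "dy": -0.16, "dz": 0.75, "yaw": -0.04}]
```

View pics/wrist7.png

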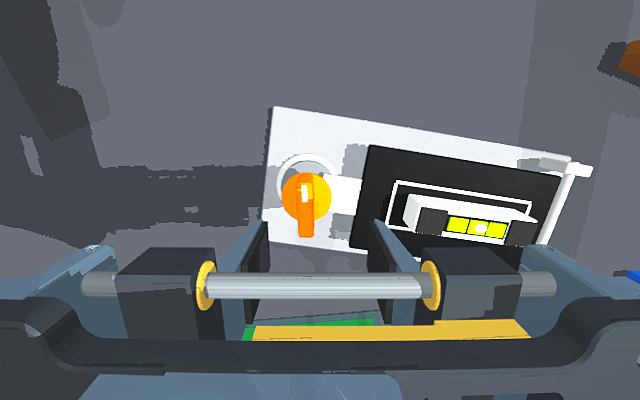

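Request:
drive_tool(moves=[{"claw": -0.4,"dx": 0.03,"dy": -0.17,"dz": 0.7,"yaw": -0.04},{"claw": -0.4,"dx": 0.03,"dy": -0.17,"dz": 0.7,"yaw": -0.04},{"claw": -0.4,"dx": 0.03,"dy": -0.14,"dz": 0.6,"yaw": -0.04},{"claw": -0.4,"dx": 0,"dy": 0,"dz": 0,"yaw": 0}])

```text
time_s: 17.85
ee_pos: [498.7, -209.8, 121.2]
ee_rot: [179.5, 0.6, 175.7]
force: [-0.5, -0.3, 0.2]
gripper_width: 64.2
```

```bash
python3 -c "
from h import *
snap('wrist','wrist8.png')";python3 plan.py 499.3 -209.8 75 175.8 -0.4
```

```text
delta [  0.2   0.1 -46.8] 0.1 rows 3
[{"claw": -0.4, "dx": -0.0, "dy": 0.0, "dz": 0.78, "yaw": -0.0}, {"claw": -0.4, "dx": -0.0, "dy": 0.0, "dz": 0.78, "yaw": -0.0}, {"claw": -0.4, "dx": -0.0, "dy": 0.0, "dz": 0.78, "yaw": -0.0}]
```

View pics/wrist8.png

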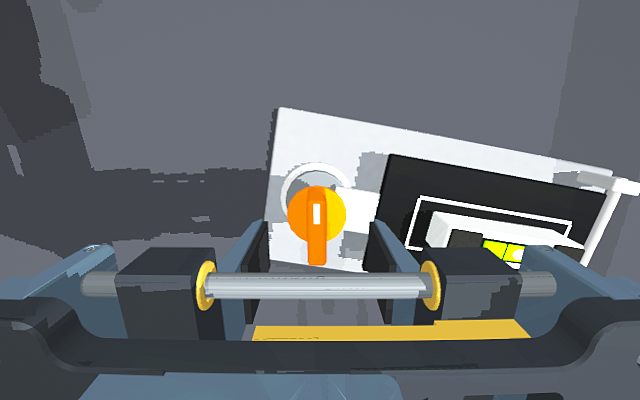

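The knob bar (316,225) is centred between the fingers and aligned. I'll go down and close.

Request:
drive_tool(moves=[{"claw": -0.4,"dx": 0,"dy": 0,"dz": 0.75,"yaw": 0},{"claw": -0.4,"dx": 0,"dy": 0,"dz": 0.75,"yaw": 0},{"claw": -0.4,"dx": 0,"dy": 0,"dz": 0.55,"yaw": 0},{"claw": -0.4,"dx": 0,"dy": 0,"dz": 0.1,"yaw": 0},{"claw": -0.4,"dx": 0,"dy": 0,"dz": 0,"yaw": 0}])

```text
time_s: 18.52
ee_pos: [500.0, -209.5, 75.8]
ee_rot: [179.5, 0.7, 175.7]
force: [-0.2, -0.3, 0.6]
gripper_width: 63.8
```

Request:
drive_tool(moves=[{"claw": 1,"dx": 0,"dy": 0,"dz": 0,"yaw": 0},{"claw": 1,"dx": 0,"dy": 0,"dz": 0,"yaw": 0},{"claw": 1,"dx": 0,"dy": 0,"dz": 0,"yaw": 0},{"claw": 1,"dx": 0,"dy": 0,"dz": 0,"yaw": 0},{"claw": 1,"dx": 0,"dy": 0,"dz": 0,"yaw": 0}], grip_force=25)

```text
time_s: 19.15
ee_pos: [500.9, -209.9, 77.2]
ee_rot: [179.6, 0.9, 175.8]
force: [-0.6, 0.9, -0.0]
gripper_width: 16.7
```

Request:
drive_tool(moves=[{"claw": 1,"dx": 0,"dy": 0,"dz": 0.03,"yaw": 0},{"claw": 1,"dx": 0,"dy": 0,"dz": 0.03,"yaw": 0},{"claw": 1,"dx": 0,"dy": 0,"dz": 0,"yaw": 0.4},{"claw": 1,"dx": 0,"dy": 0,"dz": 0,"yaw": 0.7},{"claw": 1,"dx": 0,"dy": 0,"dz": 0,"yaw": 0.7}])

```text
time_s: 19.77
ee_pos: [500.7, -211.4, 77.2]
ee_rot: [179.6, 0.8, 160.0]
force: [-0.6, -0.6, 1.6]
gripper_width: 14.2
```

Request:
drive_tool(moves=[{"claw": 1,"dx": 0,"dy": 0,"dz": 0,"yaw": 0.8},{"claw": 1,"dx": 0,"dy": 0,"dz": 0,"yaw": 0.8},{"claw": 1,"dx": 0,"dy": 0,"dz": 0,"yaw": 0.8}])

```text
time_s: 20.15
ee_pos: [500.3, -212.1, 77.1]
ee_rot: [179.5, 0.7, 138.9]
force: [-0.9, -0.4, 1.7]
gripper_width: 14.0
```

Request:
drive_tool(moves=[{"claw": 1,"dx": 0.02,"dy": 0.02,"dz": 0,"yaw": 0.8},{"claw": 1,"dx": 0.02,"dy": 0.02,"dz": 0,"yaw": 0.8},{"claw": 1,"dx": 0.02,"dy": 0,"dz": 0,"yaw": 0.8},{"claw": 1,"dx": 0,"dy": 0,"dz": 0,"yaw": 0.8}])

```text
time_s: 20.65
ee_pos: [499.5, -212.7, 77.1]
ee_rot: [179.4, 0.6, 110.8]
force: [-0.9, 0.0, 1.4]
gripper_width: 14.2
```

Request:
drive_tool(moves=[{"claw": 1,"dx": 0,"dy": 0,"dz": 0,"yaw": 0.8},{"claw": 1,"dx": 0,"dy": 0,"dz": 0,"yaw": 0.8},{"claw": 1,"dx": 0,"dy": 0,"dz": 0,"yaw": 0.7},{"claw": 1,"dx": 0,"dy": 0,"dz": 0,"yaw": 0.4},{"claw": 1,"dx": 0,"dy": 0,"dz": 0,"yaw": 0}])

```text
time_s: 21.28
ee_pos: [498.6, -212.8, 77.1]
ee_rot: [179.4, 0.4, 87.1]
force: [0.1, -0.9, 1.9]
gripper_width: 13.9
```

Request:
drive_tool(moves=[{"claw": 1,"dx": 0,"dy": 0,"dz": 0,"yaw": 0.5},{"claw": 1,"dx": 0,"dy": 0,"dz": 0,"yaw": 0.5},{"claw": 1,"dx": 0,"dy": 0,"dz": 0,"yaw": 0.3},{"claw": 1,"dx": 0,"dy": 0,"dz": 0,"yaw": 0}])

```text
time_s: 21.78
ee_pos: [498.1, -212.8, 77.1]
ee_rot: [179.4, 0.3, 75.9]
force: [0.7, -1.5, 1.8]
gripper_width: 13.9
```

Request:
drive_tool(moves=[{"claw": 0.2,"dx": 0,"dy": 0,"dz": 0,"yaw": 0},{"claw": 0,"dx": 0,"dy": 0,"dz": 0,"yaw": 0},{"claw": 0,"dx": 0,"dy": 0,"dz": 0,"yaw": 0},{"claw": 0,"dx": 0,"dy": 0,"dz": -0.7,"yaw": 0},{"claw": 0,"dx": 0,"dy": 0,"dz": -1,"yaw": 0}])

```text
time_s: 22.4
ee_pos: [497.0, -211.4, 111.0]
ee_rot: [179.6, 0.1, 76.0]
force: [-0.8, -0.3, 0.2]
gripper_width: 45.6
```

Request:
drive_tool(moves=[{"claw": 0,"dx": 0,"dy": 0,"dz": -1,"yaw": 0},{"claw": 1,"dx": 0.4,"dy": 0,"dz": -0.7,"yaw": 0},{"claw": 1,"dx": 0.8,"dy": 0,"dz": 0,"yaw": 0},{"claw": 1,"dx": 0.9,"dy": 0,"dz": 0,"yaw": 0},{"claw": 1,"dx": 0.9,"dy": 0,"dz": 0,"yaw": 0}])

```text
time_s: 23.02
ee_pos: [512.8, -149.7, 148.7]
ee_rot: [179.4, 0.1, 75.9]
force: [-0.6, 0.1, -0.3]
gripper_width: 8.8
```

```bash
python3 plan.py 528.3 -93.2 110 76.4 1
```

```text
delta [ 15.5  56.5 -38.7] 0.5 rows 4
[{"claw": 1.0, "dx": 0.73, "dy": 0.02, "dz": 0.48, "yaw": -0.01}, {"claw": 1.0, "dx": 0.73, "dy": 0.02, "dz": 0.48, "yaw": -0.01}, {"claw": 1.0, "dx": 0.73, "dy": 0.02, "dz": 0.48, "yaw": -0.01}, {"claw": 1.0, "dx": 0.73, "dy": 0.02, "dz": 0.48, "yaw": -0.01}]
```

Request:
drive_tool(moves=[{"claw": 1,"dx": 0.73,"dy": 0.02,"dz": 0.4,"yaw": -0.01},{"claw": 1,"dx": 0.73,"dy": 0.02,"dz": 0.4,"yaw": -0.01},{"claw": 1,"dx": 0.6,"dy": 0.02,"dz": 0.4,"yaw": -0.01},{"claw": 1,"dx": 0.3,"dy": 0,"dz": 0.3,"yaw": 0},{"claw": 1,"dx": 0,"dy": 0,"dz": 0,"yaw": 0}])

```text
time_s: 23.65
ee_pos: [525.6, -98.7, 114.2]
ee_rot: [179.7, 0.1, 76.4]
force: [1.0, 0.4, -0.5]
gripper_width: 0.6
```

```bash
python3 -c "
from h import *
snap('wrist','wrist9.png')";python3 plan.py 528.3 -93.2 96 76.4 1
```

```text
delta [  2.5   5.8 -18.6] 0.0 rows 1
[{"claw": 1.0, "dx": 0.31, "dy": 0.06, "dz": 0.93, "yaw": -0.0}]
```

View pics/wrist9.png

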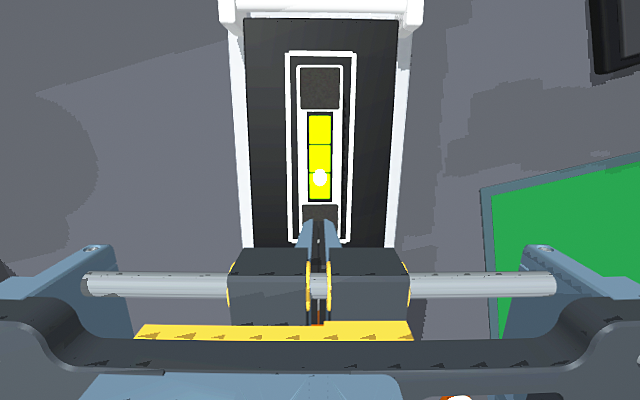

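The level is still inside the outline. With the plate sprung up, the bubble now sits on the foot side, as expected. I'll press again.

Request:
drive_tool(moves=[{"claw": 1,"dx": 0.2,"dy": 0.03,"dz": 0.45,"yaw": 0},{"claw": 1,"dx": 0.12,"dy": 0.03,"dz": 0.3,"yaw": 0},{"claw": 1,"dx": 0,"dy": 0,"dz": 0.1,"yaw": 0},{"claw": 1,"dx": 0,"dy": 0,"dz": 0.1,"yaw": 0}])

```text
time_s: 24.2
ee_pos: [529.0, -93.9, 94.8]
ee_rot: [179.5, 0.2, 76.3]
force: [0.3, 0.8, 0.3]
gripper_width: 0.6
```

Request:
drive_tool(moves=[{"claw": 1,"dx": 0,"dy": 0,"dz": 0.1,"yaw": 0},{"claw": 1,"dx": 0,"dy": 0,"dz": 0.1,"yaw": 0}])

```text
time_s: 24.45
ee_pos: [528.9, -94.7, 91.2]
ee_rot: [179.5, 0.2, 76.3]
force: [-1.5, -1.0, 3.4]
gripper_width: 0.6
```

Request:
drive_tool(moves=[{"claw": 1,"dx": 0.02,"dy": 0,"dz": 0.1,"yaw": 0}])

```text
time_s: 24.58
ee_pos: [529.1, -94.7, 89.4]
ee_rot: [179.5, 0.3, 76.3]
force: [-1.3, -1.6, 2.4]
gripper_width: 0.5
```

Request:
drive_tool(moves=[{"claw": 1,"dx": 0.02,"dy": 0,"dz": 0.1,"yaw": 0}])

```text
time_s: 24.7
ee_pos: [529.3, -94.7, 87.6]
ee_rot: [179.5, 0.3, 76.3]
force: [-1.0, -2.3, 5.4]
gripper_width: 0.4
```

Request:
drive_tool(moves=[{"claw": 1,"dx": 0.02,"dy": 0,"dz": 0.1,"yaw": 0}])

```text
time_s: 24.82
ee_pos: [529.5, -94.8, 87.0]
ee_rot: [179.4, 0.4, 76.3]
force: [-6.6, -2.5, 20.2]
gripper_width: 0.6
```

Request:
drive_tool(moves=[{"claw": 1,"dx": 0,"dy": 0,"dz": 0.06,"yaw": 0},{"claw": 1,"dx": 0,"dy": 0,"dz": 0.05,"yaw": 0}])

```text
time_s: 25.08
ee_pos: [529.4, -94.8, 87.4]
ee_rot: [179.4, 0.3, 76.3]
force: [-2.8, -0.6, 8.6]
gripper_width: 0.4
```

Request:
drive_tool(moves=[{"claw": 1,"dx": 0,"dy": 0,"dz": 0.05,"yaw": 0},{"claw": 1,"dx": 0,"dy": 0,"dz": 0.05,"yaw": 0},{"claw": 1,"dx": 0,"dy": 0,"dz": 0.05,"yaw": 0},{"claw": 1,"dx": 0,"dy": 0,"dz": 0.05,"yaw": 0},{"claw": 1,"dx": 0,"dy": 0,"dz": 0.05,"yaw": 0}])

```text
time_s: 25.7
ee_pos: [529.4, -94.8, 87.4]
ee_rot: [179.2, 0.3, 76.3]
force: [-2.9, -0.7, 9.0]
gripper_width: 0.7
```

Request:
drive_tool(moves=[{"claw": 1,"dx": 0,"dy": 0,"dz": 0.05,"yaw": 0},{"claw": 1,"dx": 0,"dy": 0,"dz": 0.05,"yaw": 0},{"claw": 1,"dx": 0,"dy": 0,"dz": 0.05,"yaw": 0},{"claw": 1,"dx": 0,"dy": 0,"dz": 0.05,"yaw": 0},{"claw": 1,"dx": 0,"dy": 0,"dz": 0.05,"yaw": 0}])

```text
time_s: 26.32
ee_pos: [529.4, -94.8, 87.4]
ee_rot: [179.1, 0.3, 76.3]
force: [-4.3, -0.6, 9.6]
gripper_width: 0.3
```

```bash
python3 -c "
from h import *
f=snap('wrist','wrist10.png');st();cv2.imwrite('pics/c10.png',cv2.resize(f['color'][60:260,240:400],None,fx=3,fy=3,interpolation=2));st()"
```

```text
time_s 26.38
ee_pos [529.4  -94.77  87.35]
ee_rot [179.1    0.34  76.33]
force [-2.3  -1.94  9.99]
gripper_width 0.73
qpos [-11.14  21.12 105.57  -0.48  52.43   2.82]
time_s 26.38
ee_pos [529.4  -94.77  87.35]
ee_rot [179.1    0.34  76.33]
force [-2.3  -1.94  9.99]
gripper_width 0.73
qpos [-11.14  21.12 105.57  -0.48  52.43   2.82]
```

View pics/c10.png

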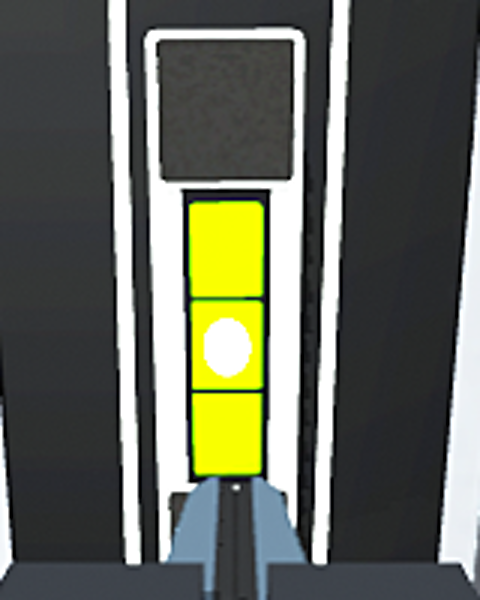

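Run:
```python
from bub import *
for i in range(8): f=snap('wrist','wrist11.png') if i%2==0 else snap('scene','scene11.png')
s=telemetry.state();print(s["time_s"],np.round(s["force"],1),np.round(s["ee_pos"],1))
f=load('wrist11');u0=304;a,b=px(f,305,128,20,90);b=b+[305,128];print(a,b)
col=f["color"][125:225,306,1];print([125+i for i in range(100) if col[i]<120])
f=load('scene11');cv2.imwrite('pics/c11.png',cv2.resize(f['color'][150:250,225:360],None,fx=5.5,fy=5.5,interpolation=2))
```

```text
26.775 [-3.3 -1.1  9.1] [529.4 -94.8  87.4]
242 [315.20247934 175.16115702]
[125, 126, 159, 190, 219, 220, 221]
```

View pics/c11.png

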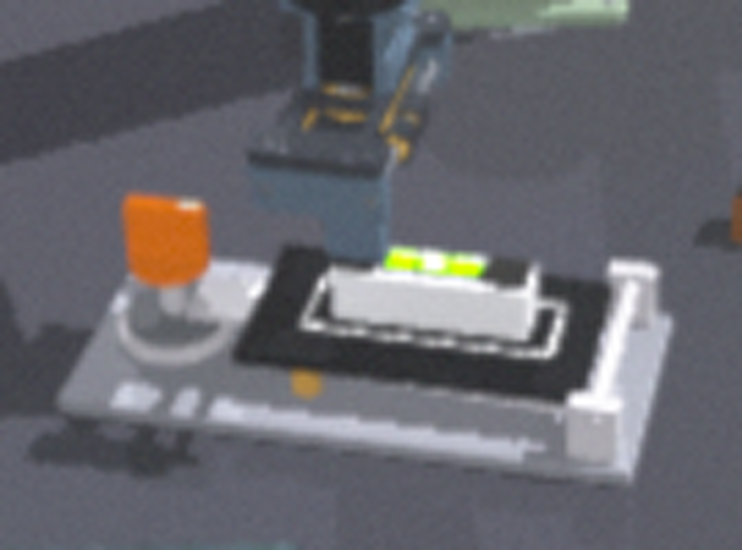

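The push is steady at 9 N and the bubble is centred (row 175.2 against marks at 159 and 190). The level stands inside the outline.

```bash
python3 -c "
from workcell import job
print(job.job_done())"
```

```text
the job is handed in; nothing more can be done
None
```

The job is done and handed in at about 27 s, with the bubble centred and the fingers still pressing on the level.

- **Placing:** I picked the aluminium level, not the brown or turquoise one. I stood it lengthwise inside the white outline and let go of it.
- **Levelling:** A first press to home showed the bubble about 16 mm towards the hinge, so the foot was too low by about 1.72 rad. I turned the knob about 100° (1.74 rad) clockwise.
- **Final hold:** I pressed the foot-side pad until the plate became rigid. The hold was steady at about 9 N; home needs about 4 N there. One control step while pressing peaked at about 20 N.
- **Last checks:** The bubble stood within about 0.5 mm of the middle, between both marks. The level was inside the outline.

No check failed or disagreed. The other objects on the desk were not touched, though I took no final picture to confirm where they stand.

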